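# Hand over the supplies rack in mirrored order

### The job

The technician facing you across the bench takes over, so move the four supplies from the full rack with the coloured seats to the empty black-floored rack in reverse order: seen from the robot, what stood leftmost goes into the rightmost bay of the other rack, and so on, one thing in each bay. Set each one down upright, flat on the rack's floor and near the middle of its bay; the coloured seats stay where they are.

Things in the scene. Friction and masses are not known exactly. Their poses are not given: they have to be found in the camera images.
- cots_box_mid (a point): square round-cornered box with a bright blue lid over a white body, 51x51x34 mm high; point at its centre, 17 mm above its underside; x and y are square to its sides, z up. Starts standing on the yellow seat; loose
- screw_jar_mid (a point): round jar with a black lid (43 mm diameter, the upper 15 mm) on a pale body (40 mm diameter), 46 mm high; point at its centre, 23 mm above its underside; z is its axis, up. Starts standing on the white seat; loose
- solder_spool_mid (a point): white spool of solder wire standing on one flange, flanges 56 mm diameter (5 mm thick, with a narrower 34 mm solid waist between), 36 mm high; point at its centre, 18 mm above its underside; z is its axis, up. Starts standing on the red seat; loose
- carton_mid (a point): small brown cardboard box, 45 (its x) x 63 (its y) x 32 mm high; point at its centre, 16 mm above its underside; z up. Starts standing on the blue seat; loose
- seat_yellow: thin yellow plastic seat, 78x72 mm and 3 mm thick, fixed in one bay of the old rack, under the blue-lidded box; origin at the centre of its underside, its top 3 mm higher
- seat_white: thin white plastic seat, 78x72 mm and 3 mm thick, fixed in one bay of the old rack, under the black-lidded jar; origin at the centre of its underside, its top 3 mm higher
- seat_red: thin red plastic seat, 78x72 mm and 3 mm thick, fixed in one bay of the old rack, under the solder spool; origin at the centre of its underside, its top 3 mm higher
- seat_blue: thin blue plastic seat, 78x72 mm and 3 mm thick, fixed in one bay of the old rack, under the cardboard box; origin at the centre of its underside, its top 3 mm higher
- old_rack: Full rack with the coloured seats, aluminium floor, black ribs: 90 (x) x 342 mm (y), fixed. Floor top 8 mm above the bench. Four bays along y, centred at y = +126, +42, -42, -126 mm, each 78 mm wide between 6 mm ribs; inner ribs reach 22 mm, end ribs 30 mm above the bench; open at front and back. Origin: centre of the underside, on the bench; +y to the robot's left (turned under 10 degrees), +x away from it, z up
- new_rack: Empty rack, black floor, aluminium ribs: 90 (x) x 342 mm (y), fixed. Floor top 8 mm above the bench. Four bays along y, centred at y = +126, +42, -42, -126 mm, each 78 mm wide between 6 mm ribs; inner ribs reach 22 mm, end ribs 30 mm above the bench; open at front and back. Origin: centre of the underside, on the bench; +y to the robot's left (turned under 10 degrees), +x away from it, z up
Mind the look-alikes: they are no part of the job. What is shaped like the part that bears cots_box_mid but green or pink is not meant.

How it is judged:
At the end, for the whole second after the job is handed in: Each thing rests upright (0.12 rad) on the new rack's floor (height within 4 mm), within 15 mm of its bay's centre along and across the rack; its bay mirrors the one of its seat in the old rack: from the robot's left, 1st to 4th, 2nd to 3rd, 3rd to 2nd, 4th to 1st (((y of seat_yellow in the frame of old_rack between 0.106 and 0.146 m and y of cots_box_mid in the frame of new_rack between -0.141 and -0.111 m) or (y of seat_yellow in the frame of old_rack between 0.022 and 0.062 m and y of cots_box_mid in the frame of new_rack between -0.057 and -0.027 m) or (y of seat_yellow in the frame of old_rack between -0.062 and -0.022 m and y of cots_box_mid in the frame of new_rack between 0.027 and 0.057 m) or (y of seat_yellow in the frame of old_rack between -0.146 and -0.106 m and y of cots_box_mid in the frame of new_rack between 0.111 and 0.141 m)) and x of cots_box_mid in the frame of new_rack between -0.015 and 0.015 m and z of cots_box_mid in the frame of new_rack between 0.021 and 0.029 m and angle between each of cots_box_mid, screw_jar_mid, solder_spool_mid, carton_mid's own z axis and vertical below 0.12 rad and linear speed of each of cots_box, screw_jar, solder_spool, carton below 0.02 m/s and ((y of seat_white in the frame of old_rack between 0.106 and 0.146 m and y of screw_jar_mid in the frame of new_rack between -0.141 and -0.111 m) or (y of seat_white in the frame of old_rack between 0.022 and 0.062 m and y of screw_jar_mid in the frame of new_rack between -0.057 and -0.027 m) or (y of seat_white in the frame of old_rack between -0.062 and -0.022 m and y of screw_jar_mid in the frame of new_rack between 0.027 and 0.057 m) or (y of seat_white in the frame of old_rack between -0.146 and -0.106 m and y of screw_jar_mid in the frame of new_rack between 0.111 and 0.141 m)) and x of screw_jar_mid in the frame of new_rack between -0.015 and 0.015 m and z of screw_jar_mid in the frame of new_rack between 0.027 and 0.035 m and ((y of seat_red in the frame of old_rack between 0.106 and 0.146 m and y of solder_spool_mid in the frame of new_rack between -0.141 and -0.111 m) or (y of seat_red in the frame of old_rack between 0.022 and 0.062 m and y of solder_spool_mid in the frame of new_rack between -0.057 and -0.027 m) or (y of seat_red in the frame of old_rack between -0.062 and -0.022 m and y of solder_spool_mid in the frame of new_rack between 0.027 and 0.057 m) or (y of seat_red in the frame of old_rack between -0.146 and -0.106 m and y of solder_spool_mid in the frame of new_rack between 0.111 and 0.141 m)) and x of solder_spool_mid in the frame of new_rack between -0.015 and 0.015 m and z of solder_spool_mid in the frame of new_rack between 0.022 and 0.03 m and ((y of seat_blue in the frame of old_rack between 0.106 and 0.146 m and y of carton_mid in the frame of new_rack between -0.141 and -0.111 m) or (y of seat_blue in the frame of old_rack between 0.022 and 0.062 m and y of carton_mid in the frame of new_rack between -0.057 and -0.027 m) or (y of seat_blue in the frame of old_rack between -0.062 and -0.022 m and y of carton_mid in the frame of new_rack between 0.027 and 0.057 m) or (y of seat_blue in the frame of old_rack between -0.146 and -0.106 m and y of carton_mid in the frame of new_rack between 0.111 and 0.141 m)) and x of carton_mid in the frame of new_rack between -0.015 and 0.015 m and z of carton_mid in the frame of new_rack between 0.02 and 0.028 m); the robot touches nothing.
It also fails if it takes over 112 s, if anything falls off the work surface, if the arm or the gripper's body presses on something with over 40 N, if the wrist force passes 120 N, or if a joint passes its speed limit or range.

### The arm

A 6-joint arm with a two-finger parallel gripper is mounted at the origin on a cart in front of the work surface, level with it; the furniture and walls round the work are solid. World frame = base frame: x ahead of the robot, y to its left, z up, the work surface at z = 0. Lengths are in m, angles in rad, forces in N, time in s.
With the tool pointing down it reaches from about 0.275 to 0.825 m from the base axis. Payload 4.9 kg.
Tool frame: the origin (TCP) lies at the very end of the fingers, on their centre line; the grasp point (between the pads) lies 19 mm behind it; z points along the fingers, y is the line along which they close (so a half turn about z gives the same grasp; the last joint's range is limited). The gripper opens to 85 mm and grips with 20 to 120 N. Pads are 22 mm wide; open, the fingers measure 114 mm over their backs; the gripper's body (76 mm by 85 mm) begins 54 mm behind the grasp point. The pads swing forward as they close: fully open they stand 13 mm farther back than shut.
Start: joints at [1.078, 0.326, -0.193, 1.052, 0, 1.437], TCP at [0.193, 0.515, 0.231] pointing down, gripper open.
Joint ranges: [-2.65, 2.65], [-0.97, 1.79], [-1.3, 1.35], [-1.93, 2.1], [-1.47, 1.37], [-3.14, 3.14]. Speed limits (rad/s): [2.57, 2.57, 3.14, 3.14, 3.14, 3.14].

### API

Orientations are given as a unit quaternion [w, x, y, z].
In Python, from workcell import bot gives the robot as it stands.
- The arm moves only by the shell command python3 -m crank 'ROWS' [FORCE]. ROWS is JSON, a list of rows, each a list of 7 numbers: the shift along the tool's x, y, z in m, then the turn, a rotation vector about the tool's x, y, z in degrees, then the closure, from 0 (fully open) to 1 (shut). A call has 1 to 10 rows; each row shifts and turns the commanded pose from where the row before left it, along the tool's axes as they then stand; what a row does not reach is not made up. A row lasts 1/8 s, in which the tool goes at most 62.5 mm and 10.7 degrees, less where a joint would pass 70% of its speed; a pose out of reach is approached as far as the arm can. A call is refused whole if a number of a shift passes 0.0625 or a number of a turn 10.7, either way. A call with a gripper value outside its range is refused whole. The fingers move at their own pace and stop on an object; FORCE is the grip in N (left out, the last holds). Time passes only in rows, so rows that do not move let the fingers close. It gives the time, the measured TCP pose, the force, the opening and the grip force at its end, in the units of the state.
- bot.get_obs(): the state, without advancing time (a new reading comes with each control period).
- bot.snapshot(name): name is "scene" or "side" or "wrist"; returns a dict with "frame" (420x560x3 uint8, red, green, blue), "intrinsics" (3x3 intrinsics, pixels), "pose" (4x4, takes a point from camera to world coordinates); the wrist camera has in their place "T_tool_cam" (4x4, takes a point from camera to tool coordinates, whose origin is the TCP and whose axes are the flange's). Camera axes: x right, y up, looking along -z (the intrinsics and any distortion apply to the point x, -y, -z); pixel columns grow to the right and rows downward; lengths in m; the calibration is good to about 2 mm. A picture is of the moment at which its call begins: read the wrist's pose just before it. There is no depth.
- bot.finish_job(): hands the job in; it is judged then, once.
The state is a dict: "time_s": time; "joint_positions": joint angles; "dq": joint speeds; "tau": joint torques, N m; "eef_pos": TCP position; "tool_rot": TCP orientation; "wrist_force": force on the tool from outside, world axes, zero at the start; "torque": the same for the moment, N m; "gripper_width": opening from 0.0 (shut) to 1.0 (fully open); "grasp_force": force on a finger pad.
Only numpy, scipy, OpenCV 4.12 (cv2) and the standard library are available. Lean on these libraries where they do the work, as an engineer would, in place of code of your own. Each camera call takes 0.05 s, during which the arm holds its last target. There are 200 camera calls.

## Working session

There is one attempt and no reset: what is moved stays moved. The work goes in short steps, Python scripts to look and compute and a shell command to move; the robot and the scene stay as the last step left them, time stands still between calls to the robot, and variables do not carry over. Pictures are saved under pics/ and viewed, at most 14 in all, crops included, and the job is handed in when it is done.

```bash
mkdir -p pics
python3 - <<'E'
from workcell import bot
import cv2,json,numpy as np
o=bot.get_obs();print(o)
for n in("scene","side","wrist"):
    s=bot.snapshot(n);cv2.imwrite(f"pics/{n}0.png",s["frame"][:,:,::-1])
    print(n,{k:np.round(v,4).tolist() for k,v in s.items() if k!="frame"})
    np.savez(f"{n}0.npz",**s)
E
```

```text
{'time_s': 0.0, 'joint_positions': array([ 1.07777783e+00,  3.26931592e-01, -1.93589427e-01,  1.05201575e+00,
        2.10619947e-05,  1.43661707e+00]), 'dq': array([ 0.00026837,  0.00016288,  0.00030485,  0.00054736, -0.0001337 ,
        0.00217119]), 'tau': array([-4.11323432e-03, -4.43398976e+01,  2.62438792e+01,  1.55810884e-02,
       -3.22913420e-04, -1.81152330e-06]), 'eef_pos': array([0.19284421, 0.51445406, 0.23050644]), 'tool_rot': array([-2.78466836e-04,  1.78458485e-01,  9.83947057e-01, -8.24531898e-04]), 'wrist_force': array([ 0.55686808, -0.22188911, -0.26457875]), 'torque': array([ 0.01902983,  0.04201287, -0.02661087]), 'grasp_force': 0.0, 'gripper_width': 1.0008089981069614}
scene {'intrinsics': [[525.1908, 0.0, 289.204], [0.0, 525.1908, 216.2933], [0.0, 0.0, 1.0]], 'pose': [[0.8661, 0.1999, -0.4582, 0.0476], [-0.4998, 0.3269, -0.8021, -0.8282], [-0.0105, 0.9237, 0.383, 0.4708], [0.0, 0.0, 0.0, 1.0]]}
side {'intrinsics': [[430.9043, 0.0, 282.453], [0.0, 430.9043, 210.6049], [0.0, 0.0, 1.0]], 'pose': [[-0.9999, 0.0049, 0.0118, 0.5078], [0.0055, -0.6668, 0.7452, 0.6697], [0.0115, 0.7452, 0.6667, 0.6607], [0.0, 0.0, 0.0, 1.0]]}
wrist {'intrinsics': [[330.945, 0.0, 281.7721], [0.0, 330.945, 209.667], [0.0, 0.0, 1.0]], 'T_tool_cam': [[-0.0004, 0.9444, 0.3288, 0.0853], [1.0, -0.0002, 0.0019, -0.0009], [0.0018, 0.3288, -0.9444, -0.1417], [0.0, 0.0, 0.0, 1.0]]}
```

View pics/scene0.png

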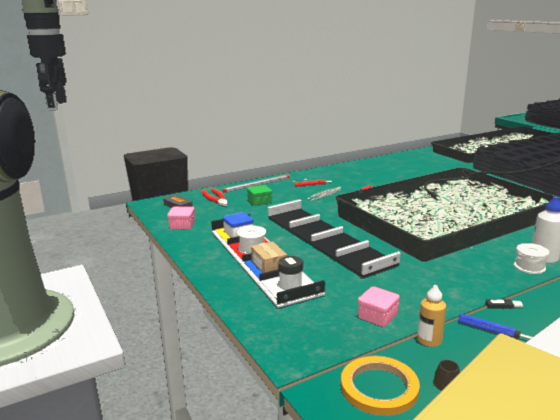

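View pics/side0.png

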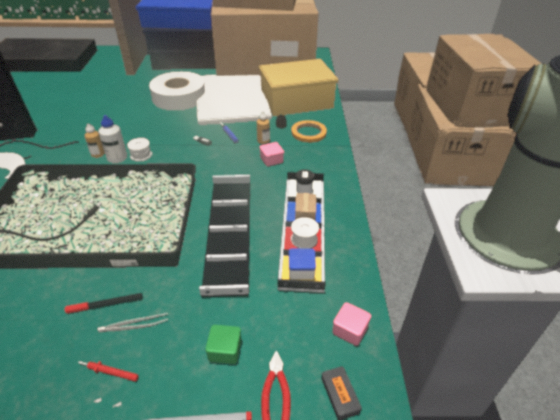

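The racks are side by side. In the side view, old-rack bays from the robot's left are yellow/blue-lidded box (302,262), red/spool (304,233), blue/carton (305,207) and white/jar (305,182). The pink cubes (352,323), (272,153) and the green one (224,344) are look-alikes; only the blue-lidded box on the yellow seat fits. I'll confirm with a crop.

Run:
```python
import cv2
i=cv2.imread("pics/side0.png")[160:305,190:345]
cv2.imwrite("pics/side0c.png",cv2.resize(i,None,fx=4,fy=4,interpolation=cv2.INTER_CUBIC))
```

```text
(no output)
```

View pics/side0c.png

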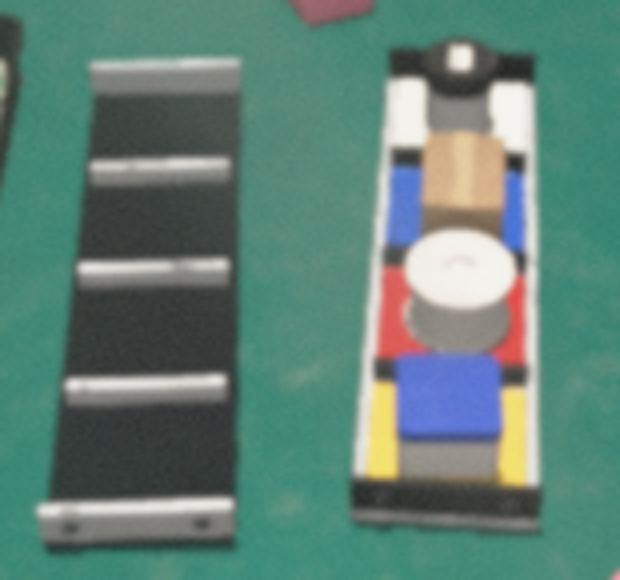

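The crop shows order yellow+blue-lidded box, red+spool, blue+carton, white+jar from robot's left (bottom to top); the new rack's ribs are all clear. Now fit poses.

```bash
cat > h.py <<'E'
import numpy as np
def ray(K,T,u,v,z):
    d=T[:3,:3]@np.array([(u-K[0,2])/K[0,0],-(v-K[1,2])/K[1,1],-1]);return (T[:3,3]+d*(z-T[2,3])/d[2])[:2]
def rig(local,world):
    l=np.array(local);w=np.array(world);a=l-l.mean(0);b=w-w.mean(0)
    th=np.arctan2((a[:,0]*b[:,1]-a[:,1]*b[:,0]).sum(),(a*b).sum());R=np.array([[np.cos(th),-np.sin(th)],[np.sin(th),np.cos(th)]])
    t=w.mean(0)-R@l.mean(0);return t,th,R,np.linalg.norm(l@R.T+t-w,axis=1)
E
python3 - <<'E'
from h import *
s=np.load("side0.npz");K,T=s["intrinsics"],s["pose"]
P=lambda c,r,z:ray(K,T,190+(c+.5)/4-.5,160+(r+.5)/4-.5,z)
for n,ps in dict(new=[(39,507,.168),(234,501,.168),(65,384,.084),(226,378,.084),(78,268,0),(230,262,0),(90,167,-.084),(231,159,-.084),(92,65,-.168),(240,61,-.168)],
 old=[(354,487,.168),(541,487,.168),(375,370,.084),(528,372,.084),(385,253,0),(527,258,0),(392,155,-.084),(525,158,-.084),(390,54,-.168),(536,58,-.168)]).items():
    L=[];W=[]
    for i,(c,r,y) in enumerate(ps):
        L.append((.045 if i%2==0 else -.045,y));W.append(P(c,r,.03 if abs(y)>.1 else .022))
    t,th,R,e=rig(L,W);print(n,t.round(4),np.degrees(th).round(2),(e*1e3).round(1))
    for y in(.126,.042,-.042,-.126):print((R@[0,y]+t).round(4))
for n,c,r,z in[("box",450,395,.045),("spool",460,270,.047),("carton",463,169,.043),("jar",461,61,.057)]:print(n,P(c,r,z).round(4))
for c,r in[(400,356),(500,355),(502,436),(398,437)]:print(P(c,r,.045).round(4))
print([P(c,r,.043).round(4) for c,r in[(425,133),(502,133),(504,206),(422,206)]])
E
```

```text
new [0.6127 0.0052] 2.56 [1.3 1.2 4.6 5.8 4.8 4.6 5.7 5.2 1.7 0.4]
[0.6071 0.131 ]
[0.6109 0.0471]
[ 0.6146 -0.0368]
[ 0.6184 -0.1207]
old [ 0.4514 -0.0033] -3.5 [0.8 6.3 6.7 7.1 7.1 6.6 7.6 6.8 2.2 0.8]
[0.4591 0.1225]
[0.454  0.0387]
[ 0.4489 -0.0452]
[ 0.4437 -0.129 ]
box [0.4602 0.1179]
spool [0.4518 0.0341]
carton [ 0.4463 -0.05  ]
jar [ 0.4445 -0.1298]
[0.4836 0.0926]
[0.4347 0.0917]
[0.4369 0.1433]
[0.4854 0.1441]
[array([ 0.4663, -0.081 ]), array([ 0.4229, -0.0814]), array([ 0.4256, -0.0196]), array([ 0.4697, -0.0193])]
```

```bash
python3 -m crank '[[0,0,0,0,0,9.92,0],[0,0,0,0,0,9.92,0],[0,0,0,0,0,9.92,0],[0,0,0,0,0,9.92,0],[0,0,0,0,0,9.92,0],[0,0,0,0,0,9.92,0],[0,0,0,0,0,9.92,0],[0,0,0,0,0,0,0]]' 40; python3 -m crank '[[-0.0495,0.0334,0,0,0,0,0],[-0.0495,0.0334,0,0,0,0,0],[-0.0495,0.0334,0,0,0,0,0],[-0.0495,0.0334,0,0,0,0,0],[-0.0495,0.0334,0,0,0,0,0],[-0.0495,0.0334,0,0,0,0,0],[-0.0495,0.0334,0,0,0,0,0],[-0.0495,0.0334,0,0,0,0,0],[0,0,0,0,0,0,0]]'
cat > look.py <<'E'
import sys,cv2
from h import *
from workcell import bot
from scipy.spatial.transform import Rotation as Ro
o=bot.get_obs();s=bot.snapshot("wrist");n=sys.argv[1]
q=o["tool_rot"];T=np.eye(4);T[:3,:3]=Ro.from_quat(q[[1,2,3,0]]).as_matrix();T[:3,3]=o["eef_pos"]
np.savez(n+".npz",K=s["intrinsics"],T=T@s["T_tool_cam"]);cv2.imwrite(f"pics/{n}.png",s["frame"][:,:,::-1])
E
python3 look.py w1
```

```text
time_s: 1.15
eef_pos: [0.193, 0.5148, 0.231]
tool_rot: [0.0, 0.706, 0.708, -0.0]
wrist_force: [-0.8, -0.6, -0.1]
gripper_width: 1.002
grasp_force: 0.0
time_s: 2.28
eef_pos: [0.4624, 0.1158, 0.2311]
tool_rot: [0.0, 0.708, 0.706, 0.0]
wrist_force: [-1.0, 0.5, -0.4]
gripper_width: 0.997
grasp_force: 0.0
```

View pics/w1.png

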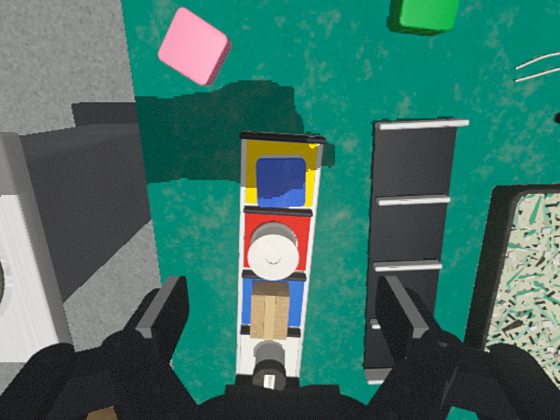

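The wrist view shows the blue box at (281,181), spool (273,251), carton (269,317), and the new rack's ribs at (422,125), (413,201), (408,267), with order as established.

Run:
```python
from h import *
s=np.load("w1.npz");K,T=s["K"],s["T"]
P=lambda c,r,z:ray(K,T,c,r,z).round(4)
print("box",P(281.5,181,.045),[P(*p,.045) for p in[(257,158),(304,156),(306,203),(259,206)]])
print("spool",P(272.5,251.5,.047),"carton",[P(*p,.043) for p in[(252,295),(289,295),(288,339),(250,339)]])
L=[(-.045,.168),(.045,.168),(-.04,.084),(.04,.084),(-.04,0),(.04,0)]
W=[P(377,127,.03),P(467,123,.03),P(377,202,.022),P(450,199,.022),P(375,268,.022),P(441,264,.022)]
t,th,R,e=rig(L,W);print(t,np.degrees(th),e*1e3)
for y in(.126,.042,-.042,-.126):print((R@[0,y]+t).round(4))
```

```text
box [0.4614 0.1161] [array([0.4371, 0.1397]), array([0.4838, 0.1415]), array([0.4868, 0.0924]), array([0.4377, 0.0893])]
spool [0.4512 0.0375] carton [array([ 0.4265, -0.0204]), array([ 0.4695, -0.0206]), array([ 0.4684, -0.0834]), array([ 0.4219, -0.0832])]
[0.61200617 0.0034797 ] 2.972647193895788 [1.0797813  2.09155162 0.42071369 0.9689435  1.40529168 2.25672782]
[0.6055 0.1293]
[0.6098 0.0454]
[ 0.6142 -0.0385]
[ 0.6185 -0.1224]
```

```bash
python3 -m crank '[[0.001,-0.0012,0.05,0,0,0,0],[0,0,0.05,0,0,0,0],[0,0,0.05,0,0,0,0],[0,0,0.045,0,0,0,0],[0,0,0.023,0,0,0,0],[0,0,0,0,0,0,0]]'; python3 -m crank '[[0,0,0,0,0,0,1],[0,0,0,0,0,0,1],[0,0,0,0,0,0,1],[0,0,0,0,0,0,1],[0,0,0,0,0,0,1],[0,0,0,0,0,0,1],[0,0,0,0,0,0,1],[0,0,0,0,0,0,1]]' 40
```

```text
time_s: 3.08
eef_pos: [0.4565, 0.1211, 0.0119]
tool_rot: [-0.002, 0.706, 0.708, -0.002]
wrist_force: [0.2, -1.0, 0.5]
gripper_width: 1.0
grasp_force: 0.0
time_s: 4.08
eef_pos: [0.4604, 0.1205, 0.0148]
tool_rot: [0.001, 0.707, 0.707, 0.001]
wrist_force: [-1.4, 1.5, 6.7]
gripper_width: 0.588
grasp_force: 42.1
```

```bash
python3 -m crank '[[0,0,-0.03,0,0,0,1],[0,0,-0.05,0,0,0,1],[0,0,-0.05,0,0,0,1],[0,0,0,0,0,0,1],[0,0,0,0,0,0,1]]'; python3 look.py w2;python3 -c "
import cv2;cv2.imwrite('pics/w2c.png',cv2.resize(cv2.imread('pics/w2.png')[150:420,100:460],None,fx=2,fy=2))"
```

```text
time_s: 4.7
eef_pos: [0.459, 0.12, 0.1434]
tool_rot: [0.0, 0.707, 0.707, 0.0]
wrist_force: [-0.9, 0.5, -0.6]
gripper_width: 0.593
grasp_force: 41.8
```

View pics/w2c.png

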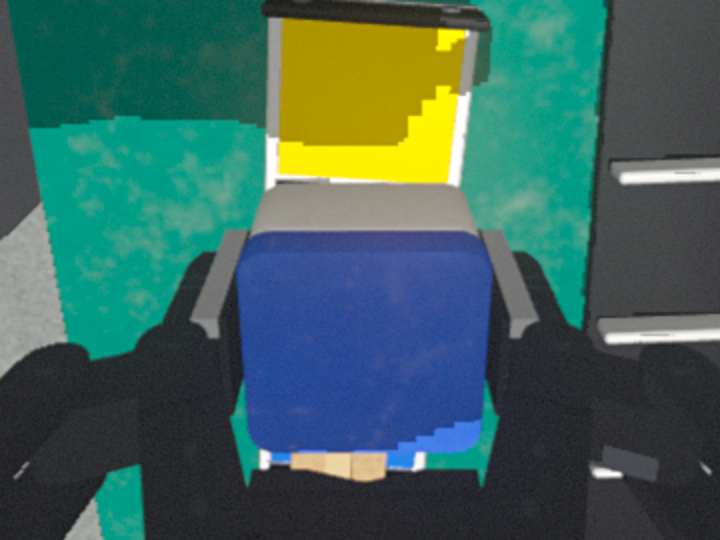

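The box is held level, lid centred at about crop (366,342) = pixel (283,321).

Run:
```python
from h import *
s=np.load("w2.npz");K,T=s["K"],s["T"]
print([ray(K,T,100+c/2,150+r/2,.1736).round(4) for c,r in[(240,236),(490,236),(484,452),(247,452)]])
```

```text
[array([0.4347, 0.1416]), array([0.4823, 0.1416]), array([0.4843, 0.0888]), array([0.4329, 0.0888])]
```

```bash
python3 -m crank '[[-0.0475,0.032,0,0,0,0,1],[-0.0475,0.032,0,0,0,0,1],[-0.0475,0.032,0,0,0,0,1],[-0.0475,0.032,0,0,0,0,1],[-0.0475,0.032,0,0,0,0,1],[0,0,0,0,0,0,1],[0,0,0,0,0,0,1],[0,0,0,0,0,0,1]]'
```

```text
time_s: 5.75
eef_pos: [0.6179, -0.1161, 0.1424]
tool_rot: [-0.001, 0.707, 0.708, -0.0]
wrist_force: [0.0, 0.4, -0.1]
gripper_width: 0.592
grasp_force: 41.9
```

```bash
python3 -m crank '[[-0.0015,0,0.05,0,0,0,1],[0,0,0.045,0,0,0,1],[0,0,0.02,0,0,0,1],[0,0,0.008,0,0,0,1],[0,0,0.005,0,0,0,1],[0,0,0,0,0,0,1],[0,0,0,0,0,0,1]]'
```

```text
time_s: 6.62
eef_pos: [0.6199, -0.1192, 0.0164]
tool_rot: [0.001, 0.707, 0.707, 0.0]
wrist_force: [0.0, -0.9, -0.4]
gripper_width: 0.588
grasp_force: 41.9
```

```bash
python3 -m crank '[[0,0,0.0025,0,0,0,1],[0,0,0,0,0,0,1],[0,0,0,0,0,0,1]]'; python3 -m crank '[[0,0,0.002,0,0,0,1],[0,0,0,0,0,0,1],[0,0,0,0,0,0,1]]'
```

```text
time_s: 7.0
eef_pos: [0.6192, -0.119, 0.0128]
tool_rot: [0.0, 0.707, 0.707, 0.0]
wrist_force: [0.0, -0.2, 0.1]
gripper_width: 0.591
grasp_force: 41.9
time_s: 7.38
eef_pos: [0.6194, -0.1191, 0.0119]
tool_rot: [0.0, 0.707, 0.707, 0.0]
wrist_force: [-1.7, 1.0, 6.9]
gripper_width: 0.591
grasp_force: 42.7
```

```bash
python3 -m crank '[[0,0,0,0,0,0,0],[0,0,0,0,0,0,0],[0,0,0,0,0,0,0],[0,0,0,0,0,0,0],[0,0,-0.04,0,0,0,0],[0,0,-0.05,0,0,0,0],[0,0,-0.05,0,0,0,0],[0,0,0,0,0,0,0]]'; python3 -m crank '[[0.039,-0.042,0,0,0,0,0],[0.039,-0.042,0,0,0,0,0],[0.039,-0.042,0,0,0,0,0],[0.038,-0.042,0,0,0,0,0],[0,0,0,0,0,0,0],[0,0,0,0,0,0,0]]'; python3 look.py w3
```

```text
time_s: 8.38
eef_pos: [0.6223, -0.12, 0.1557]
tool_rot: [0.004, 0.707, 0.707, 0.002]
wrist_force: [-0.3, -0.0, -0.8]
gripper_width: 0.998
grasp_force: 0.0
time_s: 9.12
eef_pos: [0.4516, 0.0359, 0.1506]
tool_rot: [0.0, 0.707, 0.707, 0.0]
wrist_force: [-0.2, 0.1, 0.4]
gripper_width: 1.001
grasp_force: 0.0
```

View pics/w3.png

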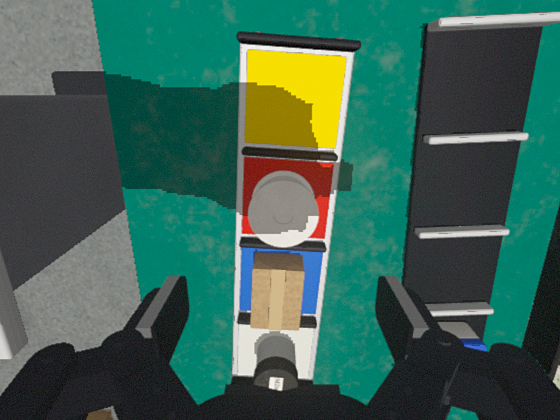

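Spool top is at about (284,206), carton top spans (254,268)-(298,330), and the box sits in the new rack's last bay at (465,338).

Run:
```python
from h import *
s=np.load("w3.npz");K,T=s["K"],s["T"]
P=lambda c,r,z:ray(K,T,c,r,z).round(4)
print("spool",P(284,205.5,.047),[P(*p,.047) for p in[(249,207),(320,207),(284,171),(284,241)]])
print("carton",[P(*p,.043) for p in[(254,268),(302,267),(298,330),(250,329)]],"jar",P(276,379,.057))
L=[(-.045,.168),(.045,.168),(-.04,.084),(.04,.084),(-.04,0),(.04,0),(-.04,-.084),(.04,-.084)]
W=[P(429,24,.03),P(570,15,.03),P(424,139,.022),P(527,136,.022),P(417,233,.022),P(508,231,.022),P(412,311,.022),P(493,308,.022)]
t,th,R,e=rig(L,W);print(t,np.degrees(th),e*1e3)
for y in(.126,.042,-.042,-.126):print((R@[0,y]+t).round(4))
```

```text
spool [0.4525 0.0377] [array([0.4251, 0.0364]), array([0.4807, 0.0365]), array([0.4524, 0.0652]), array([0.4526, 0.0073])]
carton [array([ 0.4271, -0.0198]), array([ 0.4679, -0.0188]), array([ 0.4656, -0.0838]), array([ 0.4217, -0.0827])] jar [ 0.4455 -0.127 ]
[0.61111723 0.00401781] 2.94073961497497 [4.71080532 4.53343578 1.6613593  1.95167783 1.70052655 0.57357498
 3.65503852 2.77937195]
[0.6047 0.1299]
[0.609 0.046]
[ 0.6133 -0.0379]
[ 0.6176 -0.1218]
```

```bash
python3 -m crank '[[0.0012,0.001,0.05,0,0,0,0],[0,0,0.05,0,0,0,0],[0,0,0.025,0,0,0,0],[0,0,0.012,0,0,0,0],[0,0,0,0,0,0,0],[0,0,0,0,0,0,0]]'; python3 -m crank '[[0,0,0,0,0,0,1],[0,0,0,0,0,0,1],[0,0,0,0,0,0,1],[0,0,0,0,0,0,1],[0,0,0,0,0,0,1],[0,0,0,0,0,0,1],[0,0,0,0,0,0,1]]' 40
```

```text
time_s: 9.93
eef_pos: [0.4534, 0.0369, 0.0146]
tool_rot: [0.001, 0.707, 0.707, 0.001]
wrist_force: [0.2, -0.4, 0.8]
gripper_width: 1.004
grasp_force: 0.0
time_s: 10.8
eef_pos: [0.4529, 0.0372, 0.0153]
tool_rot: [0.001, 0.707, 0.707, 0.001]
wrist_force: [-2.4, 0.8, 13.2]
gripper_width: 0.601
grasp_force: 39.2
```

```bash
python3 -m crank '[[0,0,-0.02,0,0,0,1],[0,0,-0.05,0,0,0,1],[0,0,-0.05,0,0,0,1],[0,0,0,0,0,0,1],[0,0,0,0,0,0,1]]'; python3 look.py w4;python3 -c "
import cv2;cv2.imwrite('pics/w4c.png',cv2.resize(cv2.imread('pics/w4.png')[150:420,100:460],None,fx=2,fy=2))"
```

```text
time_s: 11.42
eef_pos: [0.4515, 0.0373, 0.1333]
tool_rot: [-0.0, 0.707, 0.707, -0.0]
wrist_force: [-0.3, -0.3, -3.5]
gripper_width: 0.598
grasp_force: 42.4
```

View pics/w4c.png

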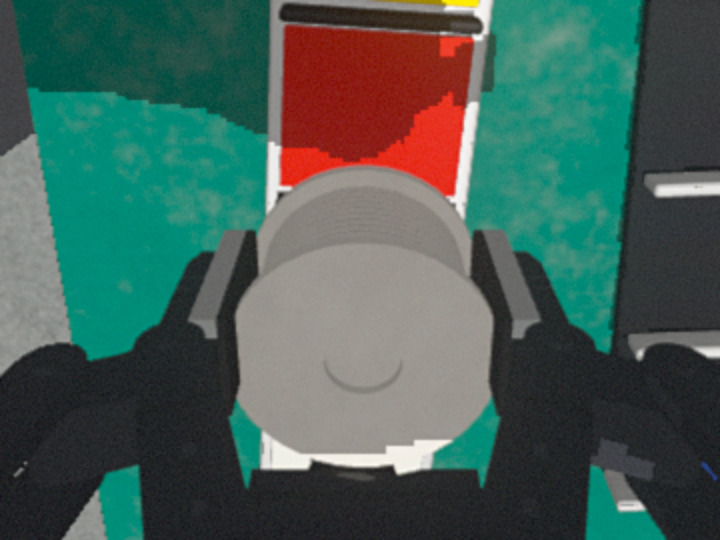

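The spool is held level, its top flange spanning rows 243–457 around crop column 365.

Run:
```python
from h import *
s=np.load("w4.npz");K,T=s["K"],s["T"]
print([ray(K,T,100+c/2,150+r/2,.165).round(4) for c,r in[(365,243),(365,457),(237,340),(492,340)]])
```

```text
[array([0.451 , 0.0583]), array([0.451 , 0.0063]), array([0.4255, 0.0364]), array([0.4763, 0.0364])]
```

```bash
python3 -m crank '[[-0.0243,0.054,0,0,0,0,1],[-0.0243,0.054,0,0,0,0,1],[-0.0243,0.054,0,0,0,0,1],[0,0,0.05,0,0,0,1],[0,0,0.04,0,0,0,1],[0,0,0.02,0,0,0,1],[0,0,0,0,0,0,1],[0,0,0,0,0,0,1],[0,0,0,0,0,0,1]]'
```

```text
time_s: 12.6
eef_pos: [0.615, -0.0358, 0.0248]
tool_rot: [0.001, 0.707, 0.707, 0.001]
wrist_force: [-1.1, -0.3, -2.2]
gripper_width: 0.599
grasp_force: 42.6
```

```bash
python3 -m crank '[[0,0,0.006,0,0,0,1],[0,0,0.004,0,0,0,1],[0,0,0,0,0,0,1],[0,0,0,0,0,0,1]]'; python3 -m crank '[[0,0,0.002,0,0,0,1],[0,0,0,0,0,0,1],[0,0,0,0,0,0,1]]'
```

```text
time_s: 13.1
eef_pos: [0.6142, -0.0357, 0.0138]
tool_rot: [0.0, 0.707, 0.707, 0.0]
wrist_force: [0.7, 0.2, -2.3]
gripper_width: 0.597
grasp_force: 42.6
time_s: 13.48
eef_pos: [0.6146, -0.0355, 0.0125]
tool_rot: [0.0, 0.707, 0.707, 0.0]
wrist_force: [-1.0, 2.5, 5.8]
gripper_width: 0.599
grasp_force: 42.9
```

```bash
python3 -m crank '[[0,0,0,0,0,0,0],[0,0,0,0,0,0,0],[0,0,0,0,0,0,0],[0,0,0,0,0,0,0],[0,0,-0.04,0,0,0,0],[0,0,-0.05,0,0,0,0],[0,0,-0.05,0,0,0,0],[0,0,0,0,0,0,0]]'; python3 -m crank '[[-0.0053,-0.0562,0,0,0,0,0],[-0.0053,-0.0562,0,0,0,0,0],[-0.0053,-0.0562,0,0,0,0,0],[0,0,0,0,0,0,0],[0,0,0,0,0,0,0]]'; python3 look.py w5
```

```text
time_s: 14.48
eef_pos: [0.6174, -0.0363, 0.1566]
tool_rot: [0.004, 0.707, 0.707, 0.003]
wrist_force: [0.9, 0.7, -0.3]
gripper_width: 1.001
grasp_force: 0.0
time_s: 15.1
eef_pos: [0.446, -0.0518, 0.1517]
tool_rot: [0.0, 0.707, 0.707, 0.0]
wrist_force: [0.1, 0.4, 0.3]
gripper_width: 1.0
grasp_force: 0.0
```

View pics/w5.png

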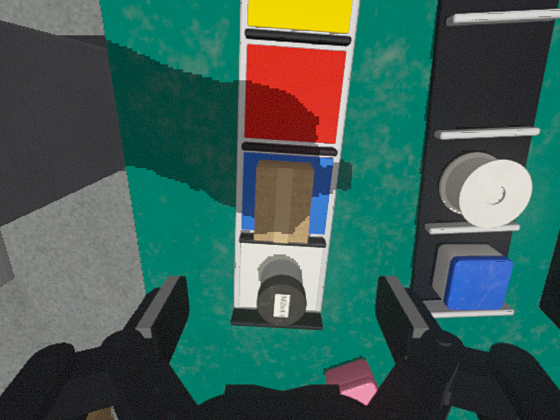

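Carton top spans (256,166)–(309,241), jar lid is at (282,304), and spool (495,193) and box (479,281) stand in the new rack.

Run:
```python
from h import *
s=np.load("w5.npz");K,T=s["K"],s["T"]
P=lambda c,r,z:ray(K,T,c,r,z).round(4)
print("carton",[P(*p,.043) for p in[(255,164),(313,164),(308,241),(254,240)]],"jar",P(282,304,.057))
print("spool",P(497,192,.044),"box",[P(*p,.042) for p in[(453,256),(510,257),(508,304),(444,307)]])
L=[(-.04,.084),(.04,.084),(-.04,0),(.04,0),(-.04,-.084),(.04,-.084),(.045,-.168)]
W=[P(448,18,.022),P(565,14,.022),P(440,134,.022),P(540,132,.022),P(428,230,.022),P(520,227,.022),P(514,312,.03)]
t,th,R,e=rig(L,W);print(t,np.degrees(th),e*1e3)
for y in(.126,.042,-.042,-.126):print((R@[0,y]+t).round(4))
```

```text
carton [array([ 0.4248, -0.0182]), array([ 0.4691, -0.0183]), array([ 0.467 , -0.0828]), array([ 0.4222, -0.0819])] jar [ 0.4454 -0.1344]
spool [ 0.614  -0.0404] box [array([ 0.5902, -0.0973]), array([ 0.6386, -0.0983]), array([ 0.6475, -0.1452]), array([ 0.5908, -0.1483])]
[0.6118688  0.00256287] 2.649681660584043 [2.70134804 2.21384364 1.28607482 1.35485879 1.47094025 0.63310135
 0.70985323]
[0.606  0.1284]
[0.6099 0.0445]
[ 0.6138 -0.0394]
[ 0.6177 -0.1233]
```

```bash
python3 -m crank '[[0.0012,0,0.05,0,0,0,0],[0,0,0.05,0,0,0,0],[0,0,0.025,0,0,0,0],[0,0,0.012,0,0,0,0],[0,0,0,0,0,0,0],[0,0,0,0,0,0,0]]'; python3 -m crank '[[0,0,0,0,0,0,1],[0,0,0,0,0,0,1],[0,0,0,0,0,0,1],[0,0,0,0,0,0,1],[0,0,0,0,0,0,1],[0,0,0,0,0,0,1],[0,0,0,0,0,0,1]]' 40;  python3 -m crank '[[0,0,-0.02,0,0,0,1],[0,0,-0.05,0,0,0,1],[0,0,-0.05,0,0,0,1],[0,0,0,0,0,0,1],[0,0,0,0,0,0,1]]'
```

```text
time_s: 15.9
eef_pos: [0.4469, -0.0507, 0.0156]
tool_rot: [0.001, 0.707, 0.707, 0.0]
wrist_force: [0.5, -0.4, -0.3]
gripper_width: 1.0
grasp_force: 0.0
time_s: 16.77
eef_pos: [0.4461, -0.0505, 0.0157]
tool_rot: [0.001, 0.707, 0.707, 0.0]
wrist_force: [-1.0, 0.1, 6.9]
gripper_width: 0.528
grasp_force: 39.9
time_s: 17.4
eef_pos: [0.4452, -0.0503, 0.1346]
tool_rot: [0.0, 0.707, 0.707, 0.0]
wrist_force: [-0.4, 0.0, -1.8]
gripper_width: 0.526
grasp_force: 40.7
```

```bash
python3 -m crank '[[0.024,0.0411,0,0,0,0,1],[0.024,0.0411,0,0,0,0,1],[0.024,0.0411,0,0,0,0,1],[0.024,0.0411,0,0,0,0,1],[0,0,0.05,0,0,-2.6,1],[0,0,0.04,0,0,0,1],[0,0,0.012,0,0,0,1],[0,0,0,0,0,0,1],[0,0,0,0,0,0,1],[0,0,0,0,0,0,1]]'
```

```text
time_s: 18.65
eef_pos: [0.6113, 0.0455, 0.0345]
tool_rot: [0.001, 0.691, 0.723, 0.001]
wrist_force: [-0.0, -0.1, -0.9]
gripper_width: 0.523
grasp_force: 40.7
```

```bash
python3 -m crank '[[0,0,0.012,0,0,0,1],[0,0,0.006,0,0,0,1],[0,0,0.003,0,0,0,1],[0,0,0,0,0,0,1],[0,0,0,0,0,0,1]]'; python3 -m crank '[[0,0,0.002,0,0,0,1],[0,0,0,0,0,0,1],[0,0,0,0,0,0,1]]'
```

```text
time_s: 19.27
eef_pos: [0.6093, 0.0456, 0.0127]
tool_rot: [-0.0, 0.691, 0.723, -0.0]
wrist_force: [-5.3, 0.4, 11.4]
gripper_width: 0.528
grasp_force: 41.8
time_s: 19.65
eef_pos: [0.6093, 0.0456, 0.0127]
tool_rot: [0.0, 0.691, 0.723, -0.0]
wrist_force: [-9.8, -0.1, 24.8]
gripper_width: 0.527
grasp_force: 43.3
```

```bash
python3 -m crank '[[0,0,-0.002,0,0,0,1],[0,0,0,0,0,0,0],[0,0,0,0,0,0,0],[0,0,0,0,0,0,0],[0,0,0,0,0,0,0],[0,0,-0.04,0,0,0,0],[0,0,-0.05,0,0,0,0],[0,0,-0.05,0,0,2.6,0],[0,0,0,0,0,0,0]]'; python3 -m crank '[[-0.0353,-0.0329,0,0,0,0,0],[-0.0353,-0.0329,0,0,0,0,0],[-0.0353,-0.0329,0,0,0,0,0],[-0.0353,-0.0329,0,0,0,0,0],[-0.0353,-0.0329,0,0,0,0,0],[0,0,0,0,0,0,0],[0,0,0,0,0,0,0]]'; python3 look.py w6
```

```text
time_s: 20.78
eef_pos: [0.6133, 0.0455, 0.1565]
tool_rot: [0.003, 0.707, 0.707, 0.003]
wrist_force: [0.7, -0.3, -0.3]
gripper_width: 0.997
grasp_force: 0.0
time_s: 21.65
eef_pos: [0.4456, -0.1308, 0.1514]
tool_rot: [-0.0, 0.707, 0.707, 0.0]
wrist_force: [0.5, 0.3, 0.3]
gripper_width: 1.003
grasp_force: 0.0
```

View pics/w6.png

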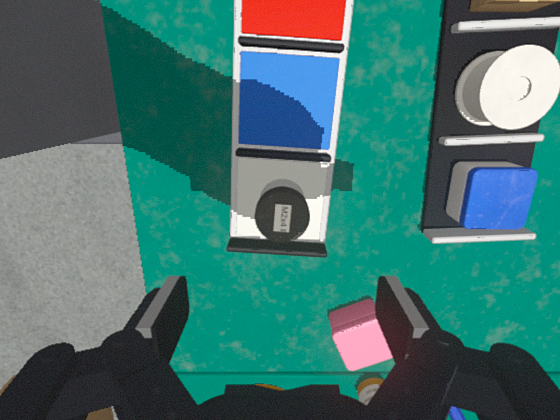

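Jar lid is centred at about (283,214); spool and box stand well.

```bash
python3 - <<'E'
from h import *
s=np.load("w6.npz");K,T=s["K"],s["T"]
print(ray(K,T,283,214,.057))
E
python3 -m crank '[[0.0002,0.0005,0.05,0,0,0,0],[0,0,0.05,0,0,0,0],[0,0,0.015,0,0,0,0],[0,0,0.007,0,0,0,0],[0,0,0,0,0,0,0],[0,0,0,0,0,0,0]]'
```

```text
[ 0.44559162 -0.132633  ]
time_s: 22.45
eef_pos: [0.4469, -0.1308, 0.0306]
tool_rot: [0.001, 0.707, 0.707, 0.0]
wrist_force: [0.5, -0.6, 0.8]
gripper_width: 0.997
grasp_force: 0.0
```

```bash
python3 -m crank '[[-0.0012,-0.001,0.004,0,0,0,0],[0,0,0,0,0,0,0],[0,0,0,0,0,0,1],[0,0,0,0,0,0,1],[0,0,0,0,0,0,1],[0,0,0,0,0,0,1],[0,0,0,0,0,0,1],[0,0,0,0,0,0,1],[0,0,0,0,0,0,1]]' 40;  python3 -m crank '[[0,0,-0.02,0,0,0,1],[0,0,-0.05,0,0,0,1],[0,0,-0.05,0,0,0,1],[0,0,0,0,0,0,1],[0,0,0,0,0,0,1]]'; python3 look.py w7;python3 -c "
import cv2;cv2.imwrite('pics/w7c.png',cv2.resize(cv2.imread('pics/w7.png')[150:420,100:460],None,fx=2,fy=2))"
```

```text
time_s: 23.58
eef_pos: [0.445, -0.1319, 0.0261]
tool_rot: [0.0, 0.707, 0.707, -0.0]
wrist_force: [-1.0, 0.9, 6.0]
gripper_width: 0.49
grasp_force: 40.0
time_s: 24.2
eef_pos: [0.4446, -0.1317, 0.1452]
tool_rot: [-0.0, 0.707, 0.707, -0.0]
wrist_force: [0.4, -0.4, -1.7]
gripper_width: 0.487
grasp_force: 40.8
```

View pics/w7c.png

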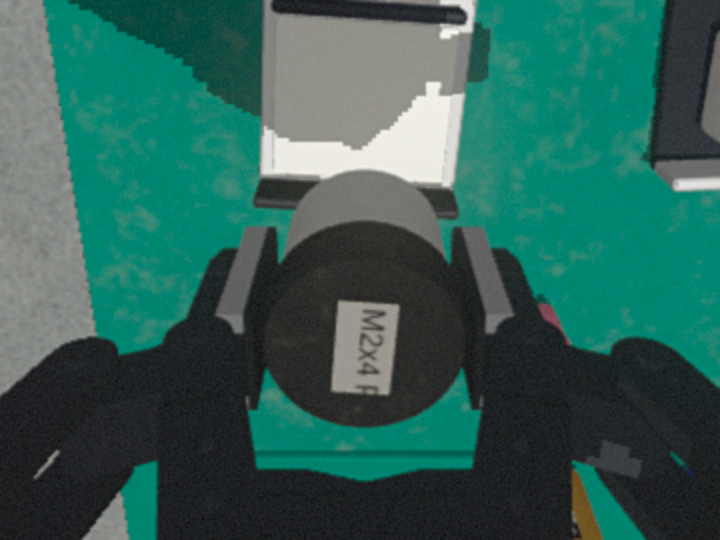

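The jar is held upright, lid centred near crop (365,340).

```bash
python3 -m crank '[[0.0435,0.0269,0,0,0,0,1],[0.0435,0.0269,0,0,0,0,1],[0.0435,0.0269,0,0,0,0,1],[0.0435,0.0269,0,0,0,0,1],[0.0435,0.0269,0,0,0,0,1],[0.0435,0.0269,0,0,0,0,1],[0,0,0,0,0,0,1]]'; python3 -m crank '[[0,0,0.05,0,0,0,1],[0,0,0.045,0,0,0,1],[0,0,0.015,0,0,0,1],[0,0,0.008,0,0,0,1],[0,0,0,0,0,0,1],[0,0,0,0,0,0,1],[0,0,0,0,0,0,1]]'
```

```text
time_s: 25.12
eef_pos: [0.6065, 0.132, 0.1431]
tool_rot: [-0.001, 0.706, 0.709, -0.001]
wrist_force: [-0.0, -0.1, -1.3]
gripper_width: 0.489
grasp_force: 41.0
time_s: 26.0
eef_pos: [0.6073, 0.1292, 0.0291]
tool_rot: [0.001, 0.707, 0.707, 0.001]
wrist_force: [0.0, 0.2, -0.4]
gripper_width: 0.487
grasp_force: 41.0
```

```bash
python3 -m crank '[[0,0,0.003,0,0,0,1],[0,0,0.001,0,0,0,1],[0,0,0,0,0,0,1],[0,0,0,0,0,0,1]]'; python3 -m crank '[[0,0,0.0015,0,0,0,1],[0,0,0,0,0,0,1],[0,0,0,0,0,0,1]]'
```

```text
time_s: 26.5
eef_pos: [0.6063, 0.1292, 0.0237]
tool_rot: [-0.0, 0.707, 0.707, -0.0]
wrist_force: [-0.4, -0.4, -1.8]
gripper_width: 0.488
grasp_force: 41.0
time_s: 26.88
eef_pos: [0.6065, 0.1291, 0.0231]
tool_rot: [0.0, 0.707, 0.707, 0.0]
wrist_force: [-1.9, 0.1, 5.8]
gripper_width: 0.483
grasp_force: 41.5
```

Contact; release, retreat and check.

```bash
python3 -m crank '[[0,0,0,0,0,0,0],[0,0,0,0,0,0,0],[0,0,0,0,0,0,0],[0,0,0,0,0,0,0],[0,0,-0.04,0,0,0,0],[0,0,-0.05,0,0,0,0],[0,0,-0.05,0,0,0,0],[0,0,-0.03,0,0,0,0],[0,0,0,0,0,0,0]]'; python3 -m crank '[[0.04,-0.04,0,0,0,0,0],[0.04,-0.04,0,0,0,0,0],[0.04,-0.04,0,0,0,0,0],[0.04,-0.04,0,0,0,0,0],[0.04,-0.03,0,0,0,0,0],[0.04,0,0,0,0,0,0],[0,0,0,0,0,0,0],[0,0,0,0,0,0,0]]'
python3 - <<'E'
from workcell import bot
import cv2
s=bot.snapshot("side")["frame"][:,:,::-1]
cv2.imwrite("pics/end.png",cv2.resize(s[160:305,190:345],None,fx=4,fy=4,interpolation=cv2.INTER_CUBIC))
E
```

```text
time_s: 28.0
eef_pos: [0.6083, 0.1293, 0.1954]
tool_rot: [0.002, 0.707, 0.707, 0.002]
wrist_force: [0.3, -0.3, -0.2]
gripper_width: 0.997
grasp_force: 0.0
time_s: 29.0
eef_pos: [0.4156, 0.3684, 0.191]
tool_rot: [-0.0, 0.707, 0.707, -0.001]
wrist_force: [0.2, 0.1, 0.4]
gripper_width: 1.001
grasp_force: 0.0
```

View pics/end.png

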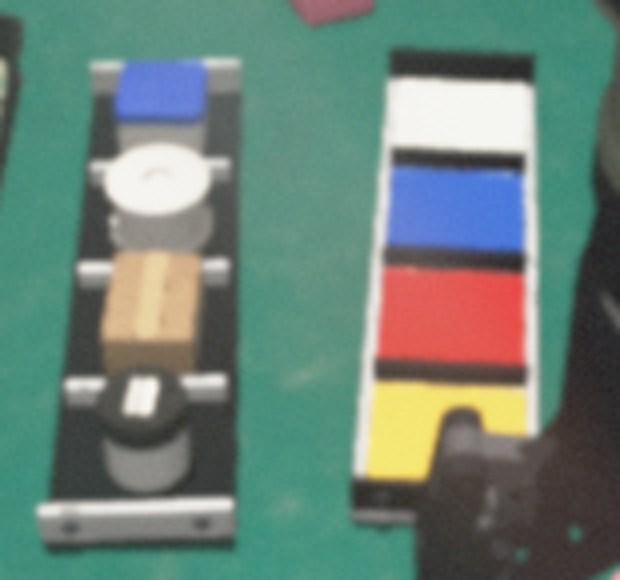

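All four stand upright, one per bay, in mirrored order: box (161,91), spool (157,178), carton (152,295), jar (141,397). I'll check the offsets numerically.

Run:
```python
from h import *
s=np.load("side0.npz");K,T=s["intrinsics"],s["pose"]
a=np.radians(2.75);R=np.array([[np.cos(a),-np.sin(a)],[np.sin(a),np.cos(a)]])
for n,c,r,z in[("box",161,92,.042),("spool",157,178,.044),("carton",152,294,.040),("jar",142,397,.054)]:
    p=ray(K,T,190+(c+.5)/4-.5,160+(r+.5)/4-.5,z);print(n,(R.T@(p-[.612,.004])).round(4))
from workcell import bot
print(bot.get_obs()["time_s"])
```

```text
box [ 0.0004 -0.1224]
spool [-0.0005 -0.044 ]
carton [-0.001   0.0416]
jar [-0.0008  0.1241]
29.05
```

```bash
python3 -c "
from workcell import bot
print(bot.finish_job())"
```

```text
the job is handed in; nothing more can be done
None
```

The job is handed in: all four supplies stand upright in the new rack in reverse order (from the robot's left: jar, carton, spool, box), each about 4 mm or less from its bay centre by my last camera check, at about 29 s on the clock; the hand-in call returned no verdict.

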